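# Stack the empty blue tote on the loaded one, turned end for end

## Task

Put the empty blue tote on top of the grey tote that holds the sample tubes, turned end for end so that the two yellow ends are at opposite ends: then its feet sit level on the grey tote's inner ledges, inside the rim, instead of nesting down onto the tubes. Let go of it, and leave the grey tote and the green tote standing where they are.

Things in the scene. Friction and masses are not known exactly. Their poses are not given: they have to be found in the camera images.
- blue_tote: Tote to move: empty, open, blue, 0.16 kg, 160 mm long (x), 66 wide (y), 64 high; origin at the centre of its underside, z up. Upright rim band from 46 to 64 mm height, 66 mm across the long sides: grip there, mid-length. It tapers to 130 x 38 mm underneath. +x end: yellow rim, two corner feet, inner ledge in the middle; -x end: blue, one middle foot, ledges in the corners
- grey_tote: Tote to stack on, 0.45 kg: same shape, size, axes and yellow +x end, grey, tubes inside. Mouth 155 x 61 mm, ledges 8 mm under the rim top. A like tote centred on it with its x axis reversed rests on the ledges, underside 56 mm above this tote's underside, about 6 mm of play; the same way round it sinks far deeper (nests): wrong
- blue_tote_mark (a point): Middle of the top edge of the blue tote's yellow end: 80 mm along +x from the blue tote's origin, 64 mm up.
- green_tote: A bystander: empty green tote of the same shape, size and axes, yellow rim at its +x end. Not to be moved.

How it is judged:
At the end, for the whole second after the job is handed in: Blue tote at rest on the grey tote's ledges, yellow ends opposite: centres within 14 mm, axes within 10 degrees, underside 50 to 61 mm above the grey one's, both level within 4.5 degrees; grey tote within 40 mm and green within 30 mm of where they stood (horizontal distance between blue_tote and grey_tote below 0.014 m and z of blue_tote in the frame of grey_tote between 0.05 and 0.061 m and x of blue_tote_mark in the frame of grey_tote below -0.05 m and angle between the x axis of blue_tote and the x axis of grey_tote, either way round below 0.175 rad and angle between each of blue_tote, grey_tote's own z axis and vertical below 0.08 rad and linear speed of blue_tote below 0.02 m/s and distance of grey_tote from where it was at the start of the episode below 0.04 m and distance of green_tote from where it was at the start of the episode below 0.03 m); the robot touches nothing.
It fails at once if the grey tote is tipped by more than 20 degrees (angle between grey_tote's own z axis and vertical above 0.35 rad).
It fails at once if the green tote is pushed or carried more than 40 mm away (distance of green_tote from where it was at the start of the episode above 0.04 m).
It also fails if it takes over 38 s, if anything falls off the work surface, if the arm or the gripper's body presses on something with over 40 N, if the wrist force passes 120 N, or if a joint passes its speed limit or range.

## Robot

A 6-joint arm with a two-finger parallel gripper is mounted at the origin on a cart in front of the work surface, level with it; the furniture and walls round the work are solid. World frame = base frame: x ahead of the robot, y to its left, z up, the work surface at z = 0. Lengths are in m, angles in rad, forces in N, time in s.
With the tool pointing down it reaches from about 0.3 to 0.775 m from the base axis. Payload 14.6 kg.
Tool frame: the origin (TCP) lies midway between the tips of the shut fingers; the grasp point (between the pads) lies arm.grip_point_offset behind it (arm.grip_point_offset is the distance from the TCP to the grasp point, in m); z points along the fingers, y is the direction in which the jaws open and shut (so a half turn about z gives the same grasp; the last joint's range is limited). The gripper opens to 94 mm and grips with 3 to 60 N. Pads are 16 mm wide; open, the fingers measure 119 mm over their backs; the gripper's body (75 mm by 177 mm) begins 78 mm behind the grasp point.
Start: joints at [-0.067, 0.3, 1.521, -0, 1.321, -0.067], TCP at [0.55, -0, 0.205] pointing down, gripper open.
Joint ranges: [-3.03, 3.03], [-0.79, 2.21], [0.23, 2.52], [-1.04, 4.18], [0, 3.07], [-2.55, 2.55]. Speed limits (rad/s): [2.22, 2.22, 2.57, 3.14, 3.14, 3.14].

## Interface

Orientations are given as a 3x3 rotation matrix whose columns are the frame's x, y, z axes.
In Python, from workcell import telemetry, read_camera, calibration, arm gives the robot as it stands. The module is installed in compiled form; this text tells all that it offers.
- The arm moves only by the shell command python3 -m crank 'ROWS' [FORCE]. ROWS is JSON, a list of rows, each an object with "rot": the turn, a rotation vector about the tool's x, y, z each as a share of 5 degrees, from -1 to 1, a list of three; "dp": the shift along the tool's x, y, z each as a share of 0.15 m, from -1 to 1, a list of three; "hand": the closure, from 0 (fully open) to 1 (shut). In form: [{"rot": [ax, ay, az], "dp": [tx, ty, tz], "hand": hand}, ...]. A call has 1 to 12 rows; each row shifts and turns the pose as measured when the row begins, along the tool's axes as they then stand; what a row does not reach is not made up. A row lasts 1/12 s, in which the tool goes at most 41.7 mm and 7.16 degrees, less where a joint would pass 70% of its speed; a pose out of reach is approached as far as the arm can. A call with a number of a shift or a turn outside -1 to 1 is refused whole. A call with a gripper value outside its range is refused whole. The fingers move at their own pace and stop on an object; FORCE is the grip in N (left out, the last holds). Time passes only in rows, so rows that do not move let the fingers close. It gives the time, the measured TCP pose, the force and the opening at its end, in the units of the state.
- telemetry.read_state(): the state, without advancing time (a new reading comes with each control period).
- read_camera(name): name is "scene" or "side" or "wrist"; returns (picture, depth): 400x640x3 uint8, blue, green, red; 400x640 float32, m along the optical axis (not along the pixel's ray), 0 where there is no reading.
- calibration(name): a dict with "vfov" (degrees; the focal length in pixels is half the picture's height over the tangent of half this angle, whatever the lens; pixels are square), "cx", "cy" (the principal point, pixels), "pose" (4x4, takes a point from camera to world coordinates); the wrist camera has in their place "tool_from_camera" (4x4, takes a point from camera to tool coordinates, whose origin is the TCP and whose axes are the flange's). Camera axes: x right, y down, z forward; pixel columns grow to the right and rows downward; lengths in m; the calibration is good to about 2 mm. A picture is of the moment at which its call begins: read the wrist's pose just before it. calibration takes no time and is no camera call.
- arm.sign_off(): hands the job in, once; it reports no verdict.
The state is a dict: "clock": time; "q": joint angles; "joint_velocities": joint speeds; "joint_torque": joint torques, N m; "ee_pos": TCP position; "tcp_rot": TCP orientation; "wrist_force": force on the tool from outside, world axes, zero at the start; "torque": the same for the moment, N m; "grip_width": finger opening in m.
Only numpy, scipy, OpenCV 4.12 (cv2) and the standard library are available. Lean on these libraries where they do the work, as an engineer would, in place of code of your own. Each camera call takes 0.05 s, during which the arm holds its last target. There are 200 camera calls.

## Working session

There is one attempt and no reset: what is moved stays moved. The work goes in short steps, Python scripts to look and compute and a shell command to move; the robot and the scene stay as the last step left them, time stands still between calls to the robot, and variables do not carry over. Pictures are saved under pics/ and viewed, about 8 in all and at most 12, crops included, and the job is handed in when it is done.

```bash
mkdir -p pics; cat > h.py <<'E'
import numpy as np, cv2
from workcell import telemetry, read_camera, calibration, arm
def cam(name):
    s=telemetry.read_state(); c=calibration(name)
    if name=="wrist":
        T=np.eye(4);T[:3,:3]=np.array(s["tcp_rot"]);T[:3,3]=s["ee_pos"]
        P=T@np.array(c["tool_from_camera"])
    else: P=np.array(c["pose"])
    im,d=read_camera(name)
    f=200/np.tan(np.radians(c["vfov"])/2)
    return im,d,P,f,c["cx"],c["cy"]
def pts(d,P,f,cx,cy):
    v,u=np.mgrid[:d.shape[0],:d.shape[1]]
    X=np.stack([(u-cx)/f*d,(v-cy)/f*d,d],-1)
    return X@P[:3,:3].T+P[:3,3]
E
python3 - <<'E'
from h import *
print(arm.grip_point_offset, telemetry.read_state())
a=[]
for n in ("scene","side","wrist"):
    im,d,P,f,cx,cy=cam(n); print(n,P.round(3).tolist(),f)
    np.savez(f"pics/{n}0.npz",im=im,d=d,P=P,k=[f,cx,cy]); cv2.imwrite(f"pics/{n}0.png",im)
    a.append(im)
cv2.imwrite("pics/all0.png",cv2.resize(np.vstack([np.hstack(a[:2]),np.hstack([a[2],a[2]*0])]),(800,500),interpolation=cv2.INTER_AREA))
E
```

```text
0.0188 {'clock': 0.0, 'q': array([-6.65782069e-02,  3.00469399e-01,  1.52157913e+00, -1.41917941e-05,
        1.32071947e+00, -6.65811817e-02]), 'joint_velocities': array([-0.0004595 ,  0.00034353, -0.00109416, -0.00286948, -0.00074427,
        0.00030922]), 'joint_torque': array([-1.53750298e-03, -5.31805658e+01, -3.52735734e+01,  7.07558286e-02,
        2.43994006e-02, -4.79655944e-05]), 'ee_pos': array([5.49732172e-01, 2.31811540e-05, 2.04888097e-01]), 'tcp_rot': array([[-6.45723111e-06,  9.99999311e-01, -1.17365165e-03],
       [ 9.99999998e-01,  6.53290610e-06,  6.44744156e-05],
       [ 6.44820385e-05, -1.17365123e-03, -9.99999309e-01]]), 'wrist_force': array([-0.22890724,  0.2574003 , -1.24864427]), 'torque': array([ 0.01502116, -0.01519645, -0.005712  ]), 'grip_width': 0.09425701307692799}
scene [[0.963, -0.208, 0.172, 0.319], [-0.27, -0.703, 0.658, -0.632], [-0.016, -0.68, -0.733, 0.9], [0.0, 0.0, 0.0, 1.0]] 475.92360075645496
side [[0.846, 0.471, -0.25, 0.834], [0.533, -0.745, 0.401, -0.393], [0.002, -0.472, -0.881, 1.149], [0.0, 0.0, 0.0, 1.0]] 501.68797644273405
wrist [[1.0, -0.0, -0.002, 0.549], [-0.001, -0.958, -0.287, 0.084], [-0.002, 0.287, -0.958, 0.383], [0.0, 0.0, 0.0, 1.0]] 305.15446623519205
```

View pics/all0.png

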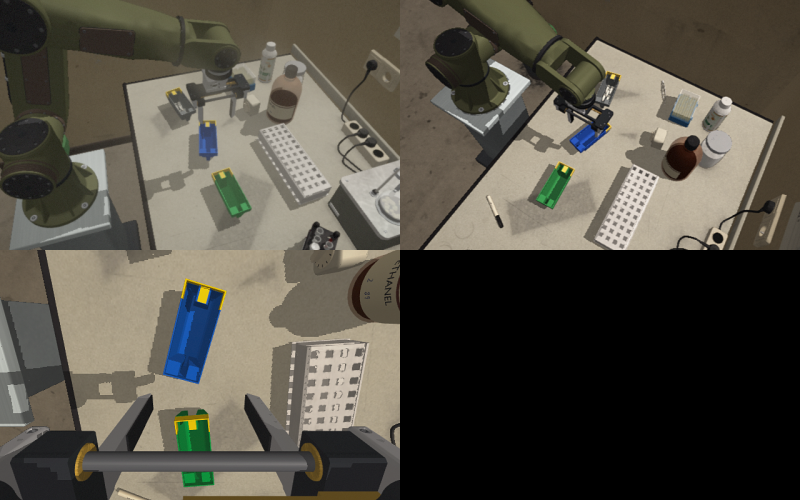

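Scene (top left) shows blue at about (207,138), grey at (180,103) with its yellow end, and green at (230,192). The side view (top right) shows the same three, and the wrist view (bottom) shows blue with its yellow end at far +y. Next I measure the rims with depth.

```bash
cat >> h.py <<'E'
def totes(im,d,P,f,cx,cy,zlo=0.052,zhi=0.074,tag="",show=True):
    W=pts(d,P,f,cx,cy); hsv=cv2.cvtColor(im,cv2.COLOR_BGR2HSV); H,S,V=[hsv[...,i].astype(int) for i in range(3)]
    ok=(d>0)&(W[...,2]>zlo)&(W[...,2]<zhi)&(W[...,0]>.2)&(W[...,0]<.8)&(abs(W[...,1])<.5)
    yel=(H>20)&(H<35)&(S>150)
    M={"blue":(H>100)&(H<125)&(S>120),"green":(H>45)&(H<80)&(S>120)}
    out={}
    for k,m in M.items():
        m=ok&m; n=m.sum()
        if n<30: continue
        A=W[m]; c=np.median(A[:,:2],0)
        near=np.hypot(*(W[...,:2]-c).transpose(2,0,1))<.12
        Y=W[ok&yel&near]; B=np.vstack([A,Y]); B=B[np.hypot(*(B[:,:2]-c).T)<.13]
        r=cv2.minAreaRect((B[:,:2]*1000).astype(np.float32))
        out[k]=(r,n,len(Y),np.median(Y[:,:2],0).round(4) if len(Y) else None)
        if show: print(tag,k,n,"rect mm",np.round(np.r_[r[0],r[1],r[2]],1),"yellow",len(Y),out[k][3],"z",np.percentile(B[:,2],[5,50,95]).round(3))
    return W,ok,yel,out
E
python3 - <<'E'
from h import *
for n in ("scene","side","wrist"):
    z=np.load(f"pics/{n}0.npz"); im,d=z["im"],z["d"]
    W,ok,yel,o=totes(im,d,z["P"],*z["k"],tag=n)
    nb,l,st,ce=cv2.connectedComponentsWithStats((ok&yel).astype(np.uint8))
    for i in range(1,nb):
        if st[i,4]>15: print("  yel",st[i],W[l==i].mean(0).round(3))
    print("  table z",np.median(W[(d>0)&(abs(W[...,2])<.02)],0).round(4), "holes",(d==0).mean())
a=cv2.imread("pics/scene0.png")[110:230,220:400]; b=cv2.imread("pics/side0.png")[100:220,260:440]
cv2.imwrite("pics/crop1.png",np.hstack([cv2.resize(x,None,fx=2.2,fy=2.2,interpolation=cv2.INTER_CUBIC) for x in (a,b)]))
E
```

```text
scene blue 177 rect mm [531.6  40.9 134.3  59.4  77.7] yellow 0 None z [0.054 0.058 0.066]
scene green 148 rect mm [ 545.1 -233.5   59.2   58.8    3.3] yellow 0 None z [0.054 0.057 0.065]
  table z [ 5.302e-01 -7.250e-02  5.000e-04] holes 0.0043203125
side blue 393 rect mm [532.6  -5.7 227.4  91.2  85.2] yellow 113 [ 0.5376 -0.1067] z [0.053 0.058 0.065]
side green 488 rect mm [ 543.5 -186.6   66.1  151.8    5. ] yellow 31 [ 0.5379 -0.1257] z [0.053 0.057 0.064]
  yel [329 114  25  15 100] [0.473 0.342 0.059]
  yel [330 197   8  13  36] [0.586 0.115 0.06 ]
  yel [248 259  31  24 152] [ 0.537 -0.113  0.058]
  table z [ 6.154e-01 -1.530e-02 -6.000e-04] holes 0.0040078125
wrist blue 2081 rect mm [532.5   3.4 248.5  89.9  85.2] yellow 717 [ 0.5416 -0.1026] z [0.054 0.056 0.064]
wrist green 1153 rect mm [ 542.2 -190.5   65.4  145.1    5.1] yellow 18 [ 0.5348 -0.1292] z [0.054 0.056 0.063]
  yel [289  45  73  51 866] [0.557 0.121 0.059]
  yel [278 265  58  30 635] [ 0.534 -0.111  0.058]
  table z [ 0.5503  0.0287 -0.0009] holes 0.0041015625
```

View pics/crop1.png

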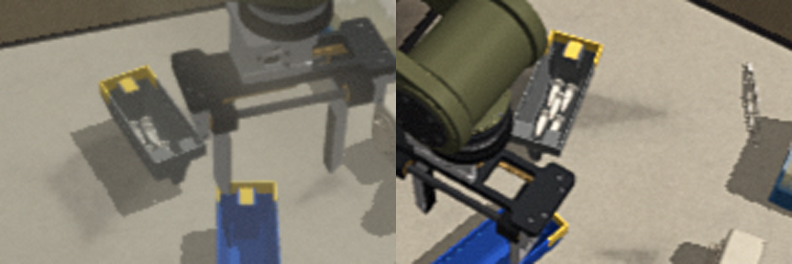

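Crops: grey's yellow end is at its far (+y) end, with the tubes visible. Blue's yellow end is also towards +y. Joint 6 can't turn the whole 180° or so in one grasp, so I'll set blue down and regrasp it halfway. Next: an accurate blue pose, grey roughly, and the obstacles.

```bash
cat >> h.py <<'E'
def rimfit(W,mask,c,rad=.105):
    m=mask&(np.hypot(W[...,0]-c[0],W[...,1]-c[1])<rad)
    B=W[m]; r=cv2.minAreaRect((B[:,:2]*1000).astype(np.float32)); b=cv2.boxPoints(r)
    e=[b[1]-b[0],b[2]-b[1]]; L=max(e,key=np.linalg.norm)
    return np.round(r[0],1),np.round(sorted(r[1]),1),round(float(np.degrees(np.arctan2(L[1],L[0])))%180,1),len(B)
E
python3 - <<'E'
from h import *
for n in ("wrist","side","scene"):
    z=np.load(f"pics/{n}0.npz"); im,d=z["im"],z["d"]; W=pts(d,z["P"],*z["k"])
    hsv=cv2.cvtColor(im,cv2.COLOR_BGR2HSV).astype(int); H,S,V=hsv[...,0],hsv[...,1],hsv[...,2]
    blue=(H>100)&(H<125)&(S>120); yel=(H>18)&(H<35)&(S>110); zz=W[...,2]; low=(d>0)&(zz>.05)&(zz<.072); green=(H>45)&(H<80)&(S>110)
    for lo in (.05,.058):
        print(n,lo,"blue",rimfit(W,low&(zz>lo)&(blue|yel),(.54,.04)))
        print(n,lo,"green",rimfit(W,low&(zz>lo)&(green|yel),(.543,-.19)))
        g=(d>0)&(zz<.09)&(zz>lo)
        try: print(n,lo,"grey",rimfit(W,g&(zz<.072),(.485,.27),.12))
        except Exception as e: print(e)
    if n!="wrist":
        t=(d>0)&(zz>.02)&(W[...,0]>.3)&(W[...,0]<.9)&(abs(W[...,1])<.5)
        # obstacle height map 4cm cells
        hm=np.zeros((13,25)); 
        ix=((W[...,0]-.3)/.04).astype(int); iy=((W[...,1]+.5)/.04).astype(int)
        for a,b,h in zip(ix[t],iy[t],zz[t]):
            if 0<=a<13 and 0<=b<25: hm[a,b]=max(hm[a,b],h)
        print("rows x .3+.04i, cols y -.5+.04j, cm"); print((hm*100).astype(int))
E
```

```text
wrist 0.05 blue (array([538.3,  54. ]), array([ 66.3, 159.9]), 74.2, 3068)
wrist 0.05 green (array([ 541.4, -182.4]), array([ 66.1, 161.3]), 95.1, 1875)
wrist 0.05 grey (array([0., 0.]), array([0., 0.]), 0.0, 0)
wrist 0.058 blue (array([538.3,  54. ]), array([ 66.3, 159.9]), 74.2, 1245)
wrist 0.058 green (array([ 541.4, -182.4]), array([ 66.1, 161.3]), 95.1, 698)
wrist 0.058 grey (array([0., 0.]), array([0., 0.]), 0.0, 0)
side 0.05 blue (array([539.3,  53.4]), array([ 67.6, 161.3]), 74.0, 488)
side 0.05 green (array([ 542.6, -182.6]), array([ 67.2, 160.5]), 95.1, 726)
side 0.05 grey (array([486.5, 271. ]), array([ 67.3, 163.9]), 101.5, 494)
side 0.058 blue (array([539.2,  53.1]), array([ 67.6, 160.6]), 74.0, 209)
side 0.058 green (array([ 542.8, -182.5]), array([ 66.5, 160.8]), 95.5, 292)
side 0.058 grey (array([486.3, 271.6]), array([ 67. , 162.7]), 101.5, 201)
rows x .3+.04i, cols y -.5+.04j, cm
[[ 0  0  0  0  0  0  0  0  0  0  0 60 61 61 59  0  0  0  0  0  0  0  0  0
   0]
 [ 0  0  0  0  0  0  0  0  0  0  0 59 60 59 59  0  0  0  0  0  0  0  0  0
   0]
 [ 0  0  0  0  0  0  0  0  0 
[... 1681 characters left out ...]
 0  0  0  0  0 54 56 55  0  0  0  6  6  3  5  6  0  0
   0]
 [ 0  0  0  0  0  6  6  6  6  6 49 52 51 52  6  6  0  6  6  6  6  6  0  0
   0]
 [ 0  0  0  0  0  6  6  6  6  6 51 51 51 51  6  6  0  0  0  0  0  0  0  0
   0]
 [ 0  0  0  0  0  6  6  0  0  0 47 49 49 50  6  6  0  0  0  0  0  0  0  0
   0]
 [ 0  0  0  0  0  0  0  0  0  0  0 34 34 34  0  0  0  0  0  0  0  0  0  0
   0]
 [ 0 11 11  0  0  0  0  0  0  0  0  0  0  0  0  0  0  0  0  0  0  0  0  0
   0]
 [ 0 11 11 11  0  0  0  0  0  0  0  0  5  5  0  0  3  5  0  0  0  0  0  0
   0]
 [ 0 10 11  9  0  5  6  6  5  5  6  6  6  5  0  0  7  7  0  0  0  7  7  0
   0]
 [ 0  0  0  0  0  6  6  6  6  6  5  6  6  5  0  0  7  7  0  0  7  7  7  7
   0]]
```

```bash
cat >> h.py <<'E'
def left(x,y,z,psi):
    s=telemetry.read_state(); R=np.array(s["tcp_rot"]); D=R.T@(np.array([x,y,z])-s["ee_pos"])
    yaw=np.degrees(np.arctan2(R[1,0],R[0,0])); a=(psi-yaw+180)%360-180
    print("t",round(s["clock"],2),"pos",np.round(s["ee_pos"],4),"yaw(x)",round(yaw,2),"down",R[:,2].round(4),"q",np.round(s["q"],2),"F",np.round(s["wrist_force"],1),"w",round(s["grip_width"],4))
    print("left mm",(D*1000).round(1),"units",(D/.15).round(3),"az units",round(-a/5,2),"yaw left deg",round(a,2))
E
python3 -m crank '[{"rot":[0,0,0.8],"dp":[0.09,-0.025,0.1],"hand":0},{"rot":[0,0,0.8],"dp":[0.09,-0.025,0.1],"hand":0},{"rot":[0,0,0.8],"dp":[0.09,-0.025,0.1],"hand":0},{"rot":[0,0,0.8],"dp":[0.09,-0.04,0.1],"hand":0},{"rot":[0,0,0],"dp":[0,0,0],"hand":0}]' 20
python3 -c "
from h import *
left(.539,.0535,.0365,74)"
```

```text
clock: 0.57
ee_pos: [0.5379, 0.0568, 0.1425]
tcp_rot: [[0.29, 0.957, -0.001], [0.957, -0.29, -0.0], [-0.0, -0.0, -1.0]]
wrist_force: [-1.0, -0.0, 0.4]
grip_width: 0.0938
t 0.57 pos [0.5379 0.0568 0.1425] yaw(x) 73.15 down [-6.e-04 -3.e-04 -1.e+00] q [ 0.04  0.34  1.62 -0.    1.18  0.33] F [-1.  -0.   0.4] w 0.0938
left mm [ -2.7   2.1 106. ] units [-0.018  0.014  0.706] az units -0.17 yaw left deg 0.85
```

```bash
python3 -m crank '[{"rot":[0,0,-0.17],"dp":[-0.018,0.014,0.2],"hand":0},{"rot":[0,0,0],"dp":[0,0,0.2],"hand":0},{"rot":[0,0,0],"dp":[0,0,0.2],"hand":0},{"rot":[0,0,0],"dp":[0,0,0.1],"hand":0},{"rot":[0,0,0],"dp":[0,0,0],"hand":0.2},{"rot":[0,0,0],"dp":[0,0,0],"hand":1},{"rot":[0,0,0],"dp":[0,0,0],"hand":1},{"rot":[0,0,0],"dp":[0,0,0],"hand":1},{"rot":[0,0,0],"dp":[0,0,0],"hand":1},{"rot":[0,0,0],"dp":[0,0,0],"hand":1}]' 20
python3 -c "
from h import *
left(.539,.0535,.0365,74)"
```

```text
clock: 1.4
ee_pos: [0.5431, 0.0515, 0.041]
tcp_rot: [[0.262, 0.965, 0.008], [0.965, -0.262, -0.001], [0.001, 0.008, -1.0]]
wrist_force: [0.6, -0.7, -1.7]
grip_width: 0.0658
t 1.4 pos [0.5431 0.0515 0.041 ] yaw(x) 74.8 down [ 7.7e-03 -6.0e-04 -1.0e+00] q [ 0.03  0.48  1.69 -0.    0.96  0.29] F [ 0.6 -0.7 -1.7] w 0.0658
left mm [ 0.8 -4.5  4.4] units [ 0.005 -0.03   0.03 ] az units 0.16 yaw left deg -0.8
```

```bash
python3 -m crank '[{"rot":[0,0,0],"dp":[0,0,0],"hand":1},{"rot":[0,0,0],"dp":[0,0,-0.1],"hand":1},{"rot":[0,0,0],"dp":[0,0,-0.15],"hand":1},{"rot":[0,0,0],"dp":[0,0,-0.1],"hand":1},{"rot":[0,0,1],"dp":[0,0,0],"hand":1},{"rot":[0,0,1],"dp":[0,0,0],"hand":1},{"rot":[0,0,1],"dp":[0,0,0],"hand":1},{"rot":[0,0,0],"dp":[0,0,0],"hand":1}]'
python3 - <<'E'
from h import *
left(.539,.0535,.042,-2)
im,*_=cam("side"); im2,*_=cam("wrist")
cv2.imwrite("pics/lift.png",np.hstack([cv2.resize(im[80:330,180:480],(500,417)),cv2.resize(im2,(300,188)) if 0 else cv2.copyMakeBorder(cv2.resize(im2,(300,188)),0,229,0,0,0)]))
E
```

```text
clock: 2.07
ee_pos: [0.5436, 0.0517, 0.0995]
tcp_rot: [[0.511, 0.859, 0.013], [0.859, -0.511, -0.001], [0.006, 0.011, -1.0]]
wrist_force: [-0.8, -0.9, -0.4]
grip_width: 0.0662
t 2.07 pos [0.5436 0.0517 0.0995] yaw(x) 59.25 down [ 1.260e-02 -6.000e-04 -9.999e-01] q [ 0.03  0.39  1.66 -0.    1.08  0.57] F [-0.8 -0.9 -0.4] w 0.0662
left mm [-1.1 -5.5 57.4] units [-0.008 -0.037  0.383] az units 12.25 yaw left deg -61.25
```

View pics/lift.png

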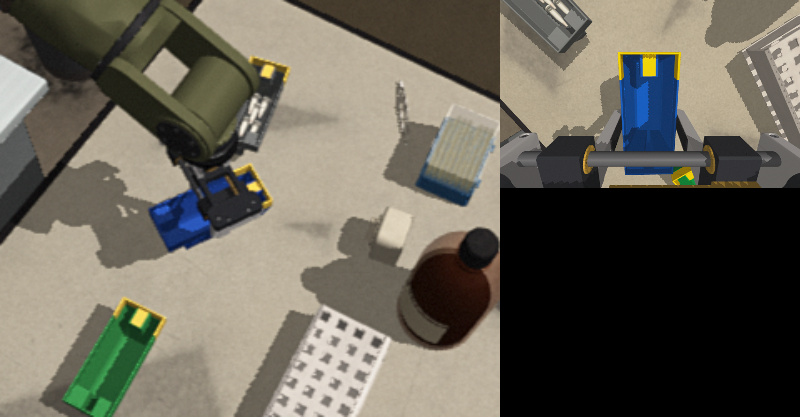

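The tote is lifted, level and square in the grip (left: blue at about (210,207); right: wrist view). I'll carry on with the turn.

```bash
python3 -m crank '[{"rot":[0,0,1],"dp":[0,0,0],"hand":1},{"rot":[0,0,1],"dp":[0,0,0],"hand":1},{"rot":[0,0,1],"dp":[0,0,0],"hand":1},{"rot":[0,0,1],"dp":[0,0,0],"hand":1},{"rot":[0,0,1],"dp":[0,0,0],"hand":1},{"rot":[0,0,1],"dp":[0,0,0],"hand":1},{"rot":[0,0,1],"dp":[0,0,0],"hand":1},{"rot":[0,0,1],"dp":[0,0,0],"hand":1},{"rot":[0,0,1],"dp":[0,0,0],"hand":1},{"rot":[0,0,1],"dp":[0,0,0],"hand":1},{"rot":[0,0,1],"dp":[0,0,0],"hand":1},{"rot":[0,0,1],"dp":[0,0,0],"hand":1}]'
python3 -c "
from h import *
left(.539,.0535,.042,-2)"
```

```text
clock: 3.17
ee_pos: [0.5426, 0.0518, 0.0981]
tcp_rot: [[1.0, -0.012, 0.009], [-0.012, -1.0, -0.001], [0.009, 0.001, -1.0]]
wrist_force: [-0.5, -0.4, -1.1]
grip_width: 0.0662
t 3.17 pos [0.5426 0.0518 0.0981] yaw(x) -0.67 down [ 9.2e-03 -7.0e-04 -1.0e+00] q [ 0.03  0.4   1.66 -0.    1.08  1.61] F [-0.5 -0.4 -1.1] w 0.0662
left mm [-4.1 -1.7 56.1] units [-0.027 -0.011  0.374] az units 0.27 yaw left deg -1.33
```

```bash
python3 -m crank '[{"rot":[0,0,0],"dp":[0,0,0.12],"hand":1},{"rot":[0,0,0],"dp":[0,0,0.12],"hand":1},{"rot":[0,0,0],"dp":[0,0,0.07],"hand":1},{"rot":[0,0,0],"dp":[0,0,0.03],"hand":1},{"rot":[0,0,0],"dp":[0,0,0.02],"hand":1},{"rot":[0,0,0],"dp":[0,0,0.02],"hand":1}]'
python3 -c "
from h import *
left(.539,.0535,.042,-2)"
```

```text
clock: 3.67
ee_pos: [0.5439, 0.0518, 0.04]
tcp_rot: [[1.0, -0.003, 0.011], [-0.003, -1.0, -0.001], [0.011, 0.001, -1.0]]
wrist_force: [-0.8, 0.6, -1.8]
grip_width: 0.0656
t 3.67 pos [0.5439 0.0518 0.04  ] yaw(x) -0.2 down [ 1.120e-02 -7.000e-04 -9.999e-01] q [ 0.03  0.48  1.69 -0.    0.96  1.6 ] F [-0.8  0.6 -1.8] w 0.0656
left mm [-4.9 -1.7 -2. ] units [-0.033 -0.011 -0.014] az units 0.36 yaw left deg -1.8
```

```bash
python3 -m crank '[{"rot":[0,0,0],"dp":[0,0,0],"hand":0},{"rot":[0,0,0],"dp":[0,0,0],"hand":0},{"rot":[0,0,0],"dp":[0,0,0],"hand":0},{"rot":[0,0,0],"dp":[0,0,0],"hand":0},{"rot":[0,0,0],"dp":[0,0,-0.12],"hand":0},{"rot":[0,0,0],"dp":[0,0,-0.2],"hand":0},{"rot":[0,0,0],"dp":[0,0,-0.2],"hand":0},{"rot":[0,0,-1],"dp":[0,0,-0.06],"hand":0},{"rot":[0,0,-1],"dp":[0,0,0],"hand":0},{"rot":[0,0,-1],"dp":[0,0,0],"hand":0},{"rot":[0,0,-1],"dp":[0,0,0],"hand":0},{"rot":[0,0,-1],"dp":[0,0,0],"hand":0}]'
python3 -c "
from h import *
left(.539,.0535,.042,180)"
```

```text
clock: 4.67
ee_pos: [0.5446, 0.0519, 0.137]
tcp_rot: [[0.9, 0.435, 0.019], [0.436, -0.9, -0.0], [0.017, 0.009, -1.0]]
wrist_force: [0.0, 0.2, -0.3]
grip_width: 0.0938
t 4.67 pos [0.5446 0.0519 0.137 ] yaw(x) 25.83 down [ 1.950e-02 -4.000e-04 -9.998e-01] q [ 0.03  0.35  1.62 -0.    1.15  1.15] F [ 0.   0.2 -0.3] w 0.0938
left mm [-6.  -4.7 94.8] units [-0.04  -0.031  0.632] az units -30.83 yaw left deg 154.17
```

```bash
python3 -m crank '[{"rot":[0,0,-1],"dp":[0,0,0],"hand":0},{"rot":[0,0,-1],"dp":[0,0,0],"hand":0},{"rot":[0,0,-1],"dp":[0,0,0],"hand":0},{"rot":[0,0,-1],"dp":[0,0,0],"hand":0},{"rot":[0,0,-1],"dp":[0,0,0],"hand":0},{"rot":[0,0,-1],"dp":[0,0,0],"hand":0},{"rot":[0,0,-1],"dp":[0,0,0],"hand":0},{"rot":[0,0,-1],"dp":[0,0,0],"hand":0},{"rot":[0,0,-1],"dp":[0,0,0],"hand":0},{"rot":[0,0,-1],"dp":[0,0,0],"hand":0},{"rot":[0,0,-1],"dp":[0,0,0],"hand":0},{"rot":[0,0,-1],"dp":[0,0,0],"hand":0}]'
python3 - <<'E'
from h import *
left(.539,.0535,.042,180)
E
```

```text
clock: 5.67
ee_pos: [0.546, 0.052, 0.143]
tcp_rot: [[0.017, 0.999, 0.029], [1.0, -0.017, -0.0], [0.0, 0.029, -1.0]]
wrist_force: [0.3, -1.1, -0.5]
grip_width: 0.0938
t 5.67 pos [0.546 0.052 0.143] yaw(x) 89.01 down [ 2.860e-02 -3.000e-04 -9.996e-01] q [ 0.03  0.34  1.62 -0.    1.15  0.05] F [ 0.3 -1.1 -0.5] w 0.0938
left mm [  1.4  -9.9 100.7] units [ 0.009 -0.066  0.671] az units -18.2 yaw left deg 90.99
```

```bash
python3 -m crank '[{"rot":[0,0,-1],"dp":[0,0,0],"hand":0},{"rot":[0,0,-1],"dp":[0,0,0],"hand":0},{"rot":[0,0,-1],"dp":[0,0,0],"hand":0},{"rot":[0,0,-1],"dp":[0,0,0],"hand":0},{"rot":[0,0,-1],"dp":[0,0,0],"hand":0},{"rot":[0,0,-1],"dp":[0,0,0],"hand":0},{"rot":[0,0,-1],"dp":[0,0,0],"hand":0},{"rot":[0,0,-1],"dp":[0,0,0],"hand":0},{"rot":[0,0,-1],"dp":[0,0,0],"hand":0},{"rot":[0,0,-1],"dp":[0,0,0],"hand":0},{"rot":[0,0,-1],"dp":[0,0,0],"hand":0},{"rot":[0,0,-1],"dp":[0,0,0],"hand":0}]'
python3 - <<'E'
from h import *
left(.539,.0535,.042,180)
for n in ("side","wrist"):
    im,d,P,f,cx,cy=cam(n); cv2.imwrite(f"pics/re_{n}.png",im); W=pts(d,P,f,cx,cy)
    hsv=cv2.cvtColor(im,cv2.COLOR_BGR2HSV).astype(int); H,S,V=hsv[...,0],hsv[...,1],hsv[...,2]; zz=W[...,2]
    lowm=(d>0)&(zz>.05)&(zz<.072); print(n,"blue",rimfit(W,lowm&(((H>100)&(H<125)&(S>120))|((H>18)&(H<35)&(S>110))),(.54,.05)))
    print(n,"grey",rimfit(W,lowm,(.487,.271),.12))
E
```

```text
clock: 6.67
ee_pos: [0.5472, 0.0519, 0.1486]
tcp_rot: [[-0.884, 0.466, 0.037], [0.466, 0.885, -0.0], [-0.033, 0.017, -0.999]]
wrist_force: [-1.1, 0.4, 0.3]
grip_width: 0.094
t 6.67 pos [0.5472 0.0519 0.1486] yaw(x) 152.18 down [ 3.720e-02 -1.000e-04 -9.993e-01] q [ 0.03  0.33  1.62 -0.    1.16 -1.06] F [-1.1  0.4  0.3] w 0.094
left mm [ 11.5  -4.3 106.3] units [ 0.077 -0.029  0.708] az units -5.56 yaw left deg 27.82
side blue (array([545.9,  52.4]), array([ 68.1, 159.7]), 179.5, 543)
side grey (array([485.9, 272.7]), array([ 66.3, 163.7]), 101.4, 215)
wrist blue (array([544.9,  53.2]), array([ 66.4, 160. ]), 179.4, 4082)
wrist grey (array([489.4, 254.9]), array([ 66.1, 126.9]), 102.0, 3898)
```

```bash
cat >> h.py <<'E'
_left=left
def left(x,y,z,psi):
    _left(x,y,z,psi); R=np.array(telemetry.read_state()["tcp_rot"])
    print("tilt units",(R.T@np.cross(R[:,2],[0,0,-1.])/np.radians(5)).round(2))
E
python3 -m crank '[{"rot":[0,0,-1],"dp":[0,0,0.05],"hand":0},{"rot":[0,0,-1],"dp":[0,0,0.05],"hand":0},{"rot":[0,0,-1],"dp":[0,0,0.05],"hand":0},{"rot":[0,0,-1],"dp":[0,0,0.05],"hand":0},{"rot":[0,0,-1],"dp":[0,0,0.05],"hand":0},{"rot":[0,0,-0.3],"dp":[0,0,0],"hand":0}]'
python3 -c "
from h import *
left(.545,.053,.036,179.5)"
```

```text
clock: 7.27
ee_pos: [0.5494, 0.052, 0.1117]
tcp_rot: [[-0.999, 0.027, 0.041], [0.027, 1.0, 0.0], [-0.041, 0.001, -0.999]]
wrist_force: [-0.0, -0.2, 0.5]
grip_width: 0.0939
t 7.27 pos [0.5494 0.052  0.1117] yaw(x) 178.46 down [ 0.0411  0.     -0.9992] q [ 0.03  0.38  1.65 -0.    1.07 -1.51] F [-0.  -0.2  0.5] w 0.0939
left mm [ 7.6  0.8 75.5] units [0.05  0.005 0.503] az units -0.21 yaw left deg 1.04
tilt units [ 0.01  0.47 -0.  ]
```

```bash
python3 -m crank '[{"rot":[0.01,0.47,-0.2],"dp":[0.03,0.005,0],"hand":0},{"rot":[0,0.05,0],"dp":[0.005,0,0.18],"hand":0},{"rot":[0,0.05,0],"dp":[0.005,0,0.18],"hand":0},{"rot":[0,0.05,0],"dp":[0.005,0,0.1],"hand":0}]'
python3 -c "
from h import *
left(.545,.053,.036,179.5)"
```

```text
clock: 7.6
ee_pos: [0.5448, 0.053, 0.0447]
tcp_rot: [[-1.0, 0.021, -0.007], [0.021, 1.0, 0.0], [0.007, 0.0, -1.0]]
wrist_force: [0.6, 0.6, -0.1]
grip_width: 0.094
t 7.6 pos [0.5448 0.053  0.0447] yaw(x) 178.8 down [-6.6e-03  3.0e-04 -1.0e+00] q [ 0.03  0.48  1.67  0.    0.99 -1.52] F [ 0.6  0.6 -0.1] w 0.094
left mm [-0.3 -0.   8.7] units [-0.002 -0.     0.058] az units -0.14 yaw left deg 0.7
tilt units [ 0.   -0.08  0.  ]
```

```bash
python3 -m crank '[{"rot":[0,-0.08,-0.14],"dp":[0,0,0.055],"hand":0},{"rot":[0,0,0],"dp":[0,0,0.012],"hand":0},{"rot":[0,0,0],"dp":[0,0,0],"hand":1},{"rot":[0,0,0],"dp":[0,0,0],"hand":1},{"rot":[0,0,0],"dp":[0,0,0],"hand":1},{"rot":[0,0,0],"dp":[0,0,0],"hand":1},{"rot":[0,0,0],"dp":[0,0,0],"hand":1}]' 25
python3 -c "
from h import *
left(.545,.053,.036,179.5)"
```

```text
clock: 8.18
ee_pos: [0.5446, 0.053, 0.0339]
tcp_rot: [[-1.0, 0.023, -0.001], [0.023, 1.0, 0.0], [0.001, 0.0, -1.0]]
wrist_force: [0.5, 0.6, -1.3]
grip_width: 0.0659
t 8.18 pos [0.5446 0.053  0.0339] yaw(x) 178.67 down [-1.1e-03  3.0e-04 -1.0e+00] q [ 0.03  0.5   1.68  0.    0.96 -1.52] F [ 0.5  0.6 -1.3] w 0.0659
left mm [-0.4 -0.  -2.1] units [-0.003 -0.    -0.014] az units -0.17 yaw left deg 0.83
tilt units [ 0.   -0.01  0.  ]
```

```bash
python3 -m crank '[{"rot":[0,0,0],"dp":[0,0,-0.1],"hand":1},{"rot":[0,0,0],"dp":[0,0,-0.18],"hand":1},{"rot":[0,0,0],"dp":[0,0,-0.18],"hand":1},{"rot":[0,0,0],"dp":[0,0,-0.18],"hand":1},{"rot":[0,0,1],"dp":[0,0,-0.08],"hand":1},{"rot":[0,0,1],"dp":[0,0,0],"hand":1},{"rot":[0,0,1],"dp":[0,0,0],"hand":1},{"rot":[0,0,1],"dp":[0,0,0],"hand":1},{"rot":[0,0,1],"dp":[0,0,0],"hand":1},{"rot":[0,0,1],"dp":[0,0,0],"hand":1},{"rot":[0,0,1],"dp":[0,0,0],"hand":1},{"rot":[0,0,1],"dp":[0,0,0],"hand":1}]'
python3 -c "
from h import *
left(.4865,.2715,.145,101.6)"
```

```text
clock: 9.18
ee_pos: [0.5448, 0.053, 0.1523]
tcp_rot: [[-0.729, 0.685, 0.004], [0.685, 0.729, 0.0], [-0.003, 0.003, -1.0]]
wrist_force: [-0.4, 0.2, -1.3]
grip_width: 0.0658
t 9.18 pos [0.5448 0.053  0.1523] yaw(x) 136.77 down [ 4.5e-03  4.0e-04 -1.0e+00] q [ 0.03  0.34  1.6   0.    1.2  -0.79] F [-0.4  0.2 -1.3] w 0.0658
left mm [192.2 119.3   7.1] units [1.281 0.795 0.048] az units 7.03 yaw left deg -35.17
tilt units [0.04 0.03 0.  ]
```

```bash
python3 -m crank '[{"rot":[0,0,1],"dp":[0,0,0],"hand":1},{"rot":[0,0,1],"dp":[0,0,0],"hand":1},{"rot":[0,0,1],"dp":[0,0,0],"hand":1},{"rot":[0,0,1],"dp":[0,0,0],"hand":1},{"rot":[0,0,1],"dp":[0,0,0],"hand":1},{"rot":[0,0,1],"dp":[0,0,0],"hand":1},{"rot":[0,0,0.8],"dp":[0,0,0],"hand":1}]'
python3 -c "
from h import *
left(.4865,.2715,.145,101.6)"
```

```text
clock: 9.77
ee_pos: [0.5448, 0.053, 0.1547]
tcp_rot: [[-0.187, 0.982, 0.007], [0.982, 0.187, 0.0], [-0.001, 0.007, -1.0]]
wrist_force: [0.5, -0.2, -1.8]
grip_width: 0.0661
t 9.77 pos [0.5448 0.053  0.1547] yaw(x) 100.8 down [ 7.e-03  5.e-04 -1.e+00] q [ 0.03  0.34  1.6   0.    1.2  -0.16] F [ 0.5 -0.2 -1.8] w 0.0661
left mm [225.6 -16.3   9.4] units [ 1.504 -0.109  0.063] az units -0.16 yaw left deg 0.8
tilt units [ 0.08  0.01 -0.  ]
```

```bash
python3 -m crank '[{"rot":[0.08,0.01,-0.1],"dp":[0.1,-0.013,0],"hand":1},{"rot":[0,0,0],"dp":[0.19,-0.013,0],"hand":1},{"rot":[0,0,0],"dp":[0.22,-0.013,0],"hand":1},{"rot":[0,0,0],"dp":[0.22,-0.013,0],"hand":1},{"rot":[0,0,0],"dp":[0.22,-0.013,0],"hand":1},{"rot":[0,0,0],"dp":[0.22,-0.013,0],"hand":1},{"rot":[0,0,0],"dp":[0.19,-0.013,0],"hand":1},{"rot":[0,0,0],"dp":[0.1,-0.013,0],"hand":1},{"rot":[0,0,0],"dp":[0,0,0],"hand":1}]'
python3 - <<'E'
from h import *
left(.4865,.2715,.145,101.6)
a=[]
for n in ("side","scene"):
    im,d,P,f,cx,cy=cam(n); W=pts(d,P,f,cx,cy); a.append(im)
    hsv=cv2.cvtColor(im,cv2.COLOR_BGR2HSV).astype(int); H,S,V=hsv[...,0],hsv[...,1],hsv[...,2]; zz=W[...,2]
    c=((H>100)&(H<125)&(S>120))|((H>18)&(H<35)&(S>110))
    print(n,"blue",rimfit(W,(d>0)&(zz>.16)&(zz<.2)&c,(.487,.271),.11))
    b=W[(d>0)&(zz>.16)&(zz<.2)&((H>18)&(H<35)&(S>110))]; print("yellow",len(b),b.mean(0).round(3) if len(b) else 0)
    lowm=(d>0)&(zz>.05)&(zz<.072); print(n,"grey",rimfit(W,lowm,(.487,.271),.12))
cv2.imwrite("pics/over.png",np.hstack([cv2.resize(a[0][60:260,200:400],(400,400)),cv2.resize(a[1][60:260,200:400],(400,400))]))
E
```

```text
clock: 10.52
ee_pos: [0.4855, 0.2733, 0.1576]
tcp_rot: [[-0.183, 0.983, 0.003], [0.983, 0.183, 0.001], [0.0, 0.004, -1.0]]
wrist_force: [-0.3, -0.2, -1.8]
grip_width: 0.0655
t 10.52 pos [0.4855 0.2733 0.1576] yaw(x) 100.57 down [ 0.0034  0.001  -1.    ] q [ 0.45  0.36  1.56 -0.    1.22  0.26] F [-0.3 -0.2 -1.8] w 0.0655
left mm [-1.9  0.6 12.6] units [-0.013  0.004  0.084] az units -0.21 yaw left deg 1.03
tilt units [ 0.04 -0.   -0.  ]
side blue (array([486. , 270.6]), array([ 68.2, 163.9]), 101.7, 494)
yellow 213 [0.496 0.199 0.181]
side grey (array([486.6, 271.1]), array([ 66.4, 162.8]), 102.1, 321)
scene blue (array([485.4, 268.6]), array([ 65.9, 163.6]), 102.9, 336)
yellow 195 [0.497 0.197 0.182]
scene grey (array([488.2, 270.8]), array([ 68.6, 164.8]), 101.2, 498)
```

View pics/over.png

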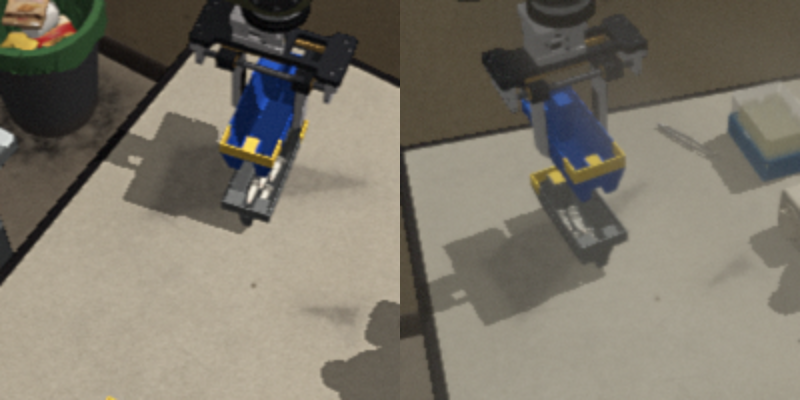

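Both views show blue squarely over grey, its yellow end towards -y and grey's towards +y; offset is about 1–2 mm. Lowering.

```bash
python3 -m crank '[{"rot":[0.04,0,0],"dp":[0.005,0.006,0.1],"hand":1},{"rot":[0,0,0],"dp":[0,0,0.12],"hand":1},{"rot":[0,0,0],"dp":[0,0,0.1],"hand":1},{"rot":[0,0,0],"dp":[0,0,0.02],"hand":1}]'
python3 -c "
from h import *
left(.4865,.2730,.090,101)"
```

```text
clock: 10.95
ee_pos: [0.4899, 0.2678, 0.1069]
tcp_rot: [[-0.178, 0.984, 0.004], [0.984, 0.178, 0.001], [0.0, 0.004, -1.0]]
wrist_force: [-0.1, 0.3, -1.1]
grip_width: 0.0662
t 10.95 pos [0.4899 0.2678 0.1069] yaw(x) 100.24 down [ 3.9e-03  8.0e-04 -1.0e+00] q [ 0.44  0.42  1.61 -0.    1.12  0.26] F [-0.1  0.3 -1.1] w 0.0662
left mm [ 5.7 -2.5 16.9] units [ 0.038 -0.017  0.113] az units -0.15 yaw left deg 0.76
tilt units [ 0.05 -0.   -0.  ]
```

```bash
python3 -m crank '[{"rot":[0.05,0,-0.2],"dp":[0.025,-0.016,0],"hand":1},{"rot":[0,0,0],"dp":[0,0,0.03],"hand":1},{"rot":[0,0,0],"dp":[0,0,0],"hand":1}]'
python3 - <<'E'
from h import *
left(.4872,.2711,.090,101.6)
for n in ("side","scene"):
    im,d,P,f,cx,cy=cam(n); W=pts(d,P,f,cx,cy)
    hsv=cv2.cvtColor(im,cv2.COLOR_BGR2HSV).astype(int); H,S,V=hsv[...,0],hsv[...,1],hsv[...,2]; zz=W[...,2]
    c=((H>100)&(H<125)&(S>120))|((H>18)&(H<35)&(S>110))
    print(n,"blue",rimfit(W,(d>0)&(zz>.115)&(zz<.15)&c,(.487,.271),.11))
left(.4872,.2711,.090,101.6)
E
```

```text
clock: 11.2
ee_pos: [0.4877, 0.2689, 0.1029]
tcp_rot: [[-0.194, 0.981, -0.001], [0.981, 0.194, -0.0], [-0.0, -0.001, -1.0]]
wrist_force: [-0.4, -0.3, -0.9]
grip_width: 0.0659
t 11.2 pos [0.4877 0.2689 0.1029] yaw(x) 101.16 down [-1.e-03 -4.e-04 -1.e+00] q [0.44 0.42 1.61 0.   1.11 0.24] F [-0.4 -0.3 -0.9] w 0.0659
left mm [ 2.2 -0.  12.9] units [ 0.015 -0.     0.086] az units -0.09 yaw left deg 0.44
tilt units [-0.01  0.    0.  ]
side blue (array([488.2, 266.1]), array([ 66.5, 165.1]), 102.1, 343)
scene blue (array([489.3, 264.5]), array([ 67.4, 160.8]), 102.0, 324)
t 11.3 pos [0.488  0.2693 0.1037] yaw(x) 101.17 down [ 2.e-04  2.e-04 -1.e+00] q [0.44 0.42 1.61 0.   1.11 0.24] F [ 0.6 -0.  -1.8] w 0.0657
left mm [ 1.9 -0.4 13.7] units [ 0.013 -0.003  0.091] az units -0.09 yaw left deg 0.43
tilt units [ 0. -0.  0.]
```

```bash
python3 -m crank '[{"rot":[0,0,0],"dp":[0.037,0,0],"hand":1},{"rot":[0,0,0],"dp":[0,0,0],"hand":1},{"rot":[0,0,0],"dp":[0,0,0.03],"hand":1},{"rot":[0,0,0],"dp":[0,0,0.02],"hand":1}]'
python3 -c "
from h import *
left(.4867,.2748,.090,101.6)"
```

```text
clock: 11.63
ee_pos: [0.4877, 0.2759, 0.098]
tcp_rot: [[-0.194, 0.981, 0.004], [0.981, 0.194, 0.002], [0.001, 0.004, -1.0]]
wrist_force: [0.3, -0.4, -1.1]
grip_width: 0.066
t 11.63 pos [0.4877 0.2759 0.098 ] yaw(x) 101.18 down [ 0.0037  0.0019 -1.    ] q [0.45 0.43 1.61 0.   1.1  0.25] F [ 0.3 -0.4 -1.1] w 0.066
left mm [-0.9 -1.3  8. ] units [-0.006 -0.008  0.054] az units -0.08 yaw left deg 0.42
tilt units [ 0.05 -0.01  0.  ]
```

```bash
python3 -m crank '[{"rot":[0.04,0,0],"dp":[-0.006,-0.008,0.03],"hand":1},{"rot":[0,0,0],"dp":[0,0,0.015],"hand":1},{"rot":[0,0,0],"dp":[0,0,0.015],"hand":1}]'
python3 -c "
from h import *
left(.4867,.2748,.090,101.6)"
```

```text
clock: 11.88
ee_pos: [0.4871, 0.275, 0.0893]
tcp_rot: [[-0.194, 0.981, 0.001], [0.981, 0.194, 0.002], [0.001, 0.002, -1.0]]
wrist_force: [-8.5, -6.3, 36.7]
grip_width: 0.0659
t 11.88 pos [0.4871 0.275  0.0893] yaw(x) 101.2 down [ 0.0015  0.0017 -1.    ] q [0.45 0.44 1.62 0.   1.08 0.25] F [-8.5 -6.3 36.7] w 0.0659
left mm [-0.1 -0.4 -0.7] units [-0.001 -0.003 -0.005] az units -0.08 yaw left deg 0.4
tilt units [ 0.02 -0.02 -0.  ]
```

Contact at underside ≈ 55–56 mm, as expected for the ledges. I'll ease off, then check before letting go.

```bash
python3 -m crank '[{"rot":[0,0,0],"dp":[0,0,-0.01],"hand":1}]'
cat > chk.py <<'E'
from h import *
left(.4867,.2748,.090,101.6)
a=[]
for n in ("side","scene"):
    im,d,P,f,cx,cy=cam(n); W=pts(d,P,f,cx,cy); a.append(im)
    hsv=cv2.cvtColor(im,cv2.COLOR_BGR2HSV).astype(int); H,S,V=hsv[...,0],hsv[...,1],hsv[...,2]; zz=W[...,2]
    yel=(H>18)&(H<35)&(S>110); bl=(H>100)&(H<125)&(S>120)
    top=(d>0)&(zz>.108)&(zz<.14)&(bl|yel)
    print(n,"blue",rimfit(W,top,(.487,.271),.11))
    for nm,ang in (("yellow end",-78.4),("blue end",101.6)):
        p=np.array([.487,.271])+.08*np.array([np.cos(np.radians(ang)),np.sin(np.radians(ang))])
        m=top&(np.hypot(W[...,0]-p[0],W[...,1]-p[1])<.03)
        print("  ",nm,m.sum(),"rim z p97",np.percentile(zz[m],97).round(4) if m.sum() else None)
    print("  grey",rimfit(W,(d>0)&(zz>.05)&(zz<.072)&~(bl),(.487,.271),.12)," green",rimfit(W,(d>0)&(zz>.05)&(zz<.072)&(((H>45)&(H<80)&(S>110))|yel),(.543,-.19)))
import sys
cv2.imwrite(sys.argv[1],np.hstack([cv2.resize(x[80:240,220:380],(400,400),interpolation=cv2.INTER_CUBIC) for x in a]))
E
python3 chk.py pics/seat.png
```

```text
clock: 11.97
ee_pos: [0.4873, 0.275, 0.0909]
tcp_rot: [[-0.194, 0.981, 0.002], [0.981, 0.194, 0.002], [0.001, 0.002, -1.0]]
wrist_force: [0.3, -0.1, -2.8]
grip_width: 0.066
t 11.97 pos [0.4873 0.275  0.0909] yaw(x) 101.2 down [ 0.0019  0.0018 -1.    ] q [0.45 0.44 1.61 0.   1.09 0.25] F [ 0.3 -0.1 -2.8] w 0.066
left mm [-0.1 -0.6  0.9] units [-0.    -0.004  0.006] az units -0.08 yaw left deg 0.4
tilt units [ 0.03 -0.02  0.  ]
side blue (array([487.2, 273.3]), array([ 66.6, 165. ]), 102.3, 288)
   yellow end 124 rim z p97 0.1222
   blue end 39 rim z p97 0.1216
  grey (array([493.7, 236.6]), array([66.6, 94.7]), 101.4, 241)  green (array([ 543. , -182.9]), array([ 66.8, 159.9]), 95.2, 728)
scene blue (array([489.4, 269.7]), array([ 66.8, 160.5]), 101.6, 282)
   yellow end 127 rim z p97 0.1233
   blue end 50 rim z p97 0.1171
  grey (array([487.9, 270.8]), array([ 67.5, 164.2]), 102.2, 402)  green (array([ 542.9, -182.8]), array([ 66.5, 161.6]), 95.0, 560)
```

View pics/seat.png

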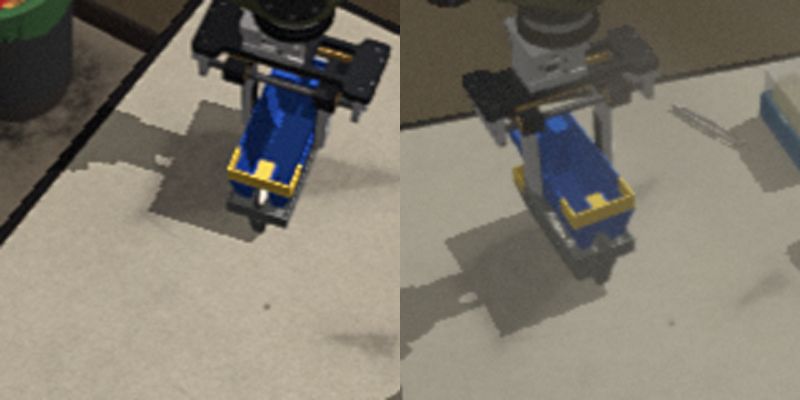

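Blue sits inside grey's rim, level and aligned. Releasing and backing off straight up.

```bash
python3 -m crank '[{"rot":[0,0,0],"dp":[0,0,0.008],"hand":1},{"rot":[0,0,0],"dp":[0,0,0],"hand":0},{"rot":[0,0,0],"dp":[0,0,0],"hand":0},{"rot":[0,0,0],"dp":[0,0,0],"hand":0},{"rot":[0,0,0],"dp":[0,0,0],"hand":0},{"rot":[0,0,0],"dp":[0,0,0],"hand":0},{"rot":[0,0,0],"dp":[0,0,-0.1],"hand":0},{"rot":[0,0,0],"dp":[0,0,-0.2],"hand":0},{"rot":[0,0,0],"dp":[0,0,-0.25],"hand":0},{"rot":[0,0,0],"dp":[0,0,-0.25],"hand":0},{"rot":[0,0,0],"dp":[0,0,-0.2],"hand":0},{"rot":[0,0,0],"dp":[0,0,0],"hand":0}]'
python3 chk.py pics/done.png
```

```text
clock: 13.07
ee_pos: [0.4856, 0.2739, 0.2429]
tcp_rot: [[-0.194, 0.981, -0.005], [0.981, 0.194, -0.001], [-0.0, -0.005, -1.0]]
wrist_force: [-0.3, -0.3, 0.2]
grip_width: 0.094
t 13.07 pos [0.4856 0.2739 0.2429] yaw(x) 101.18 down [-0.0046 -0.0012 -1.    ] q [0.45 0.29 1.44 0.   1.41 0.25] F [-0.3 -0.3  0.2] w 0.094
left mm [  0.7   2.  152.9] units [0.005 0.013 1.019] az units -0.08 yaw left deg 0.42
tilt units [-0.05  0.    0.  ]
side blue (array([487.3, 273.4]), array([ 67. , 164.6]), 101.5, 482)
   yellow end 121 rim z p97 0.1219
   blue end 178 rim z p97 0.1204
  grey (array([486.2, 271.1]), array([ 67. , 165.1]), 101.9, 267)  green (array([ 542.6, -182.6]), array([ 67.1, 160.5]), 95.1, 720)
scene blue (array([488. , 272.5]), array([ 67.2, 163.8]), 102.2, 395)
   yellow end 115 rim z p97 0.1224
   blue end 136 rim z p97 0.1186
  grey (array([488.3, 268.8]), array([ 67.4, 165.8]), 102.3, 457)  green (array([ 542.9, -182.3]), array([ 66.2, 161.5]), 94.8, 555)
```

View pics/done.png

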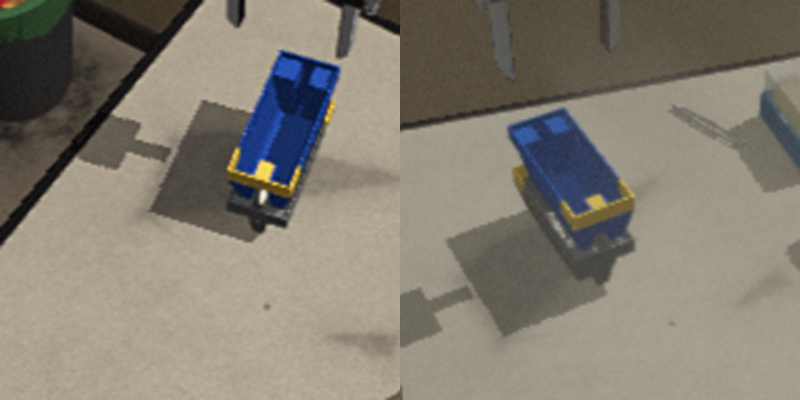

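The tote stands free on the ledges with the gripper well clear, so I'm handing in.

```bash
python3 -c "
from h import *
print(arm.sign_off())"
```

```text
the job is handed in; nothing more can be done
None
```

The blue tote is on top of the grey tote, turned end for end and released. I handed the job in at about 13.2 s of the 38 s. Joint 6 could not make the whole turn in one grasp. I turned the tote 76° and set it down, regrasped it from the other side, turned it another 77° and lowered it until I felt contact at the height of the ledges.

The last checks were two camera views taken after release, with the gripper more than 100 mm clear:

| Check | Measured | Limit |
|---|---|---|
| Blue to grey centre distance | about 1–4 mm | 14 mm |
| Angle between long axes | under 1° | 10° |
| Blue rim height | about 0.119–0.122 m, so underside about 55–58 mm up | 50–61 mm |
| Tilt of the blue tote | about 1° from the end-to-end rim difference | 4.5° |
| Grey tote movement | within about 2 mm | 40 mm |
| Green tote movement | under 1 mm | 30 mm |

The yellow ends are at opposite ends in both views.

- **Disagreement:** the two views differed by up to about 4 mm on the blue tote's position while it was in the gripper. They also differed by 2–4 mm on rim height at its blue end. Both are within tolerance.
- **Contact force:** the wrist force reached about 38 N as the tote touched down on the ledges, below the 120 N limit.

No check failed.

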